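# Lock the turbo test chamber and set its pressure

### The arm

A 6-joint arm with a two-finger parallel gripper is mounted at the origin on the work surface. World frame = base frame: x ahead of the robot, y to its left, z up, the work surface at z = 0. Lengths are in mm, angles in rad, forces in N, time in s.
With the tool pointing down it reaches from about 225 to 875 mm from the base axis. Payload 3.4 kg.
Tool frame: the origin (TCP) lies at the very end of the fingers, on their centre line; the grasp point (between the pads) lies 19 mm behind it; z points along the fingers, y is the line along which they close (so a half turn about z gives the same grasp; the last joint's range is limited). The gripper opens to 85 mm and grips with 20 to 120 N. Pads are 22 mm wide; open, the fingers measure 114 mm over their backs; the gripper's body (76 mm by 85 mm) begins 54 mm behind the grasp point. The pads swing forward as they close: fully open they stand 13 mm farther back than shut.
Start: joints at [-1.263, 0.276, 1.505, -0, 1.361, -0.121], TCP at [239.078, -522.981, 192.128] pointing down, gripper open.
Joint ranges: [-2.89, 2.89], [-0.75, 2.08], [0.22, 2.7], [-1.18, 4.32], [0.11, 2.71], [-2.7, 2.7]. Speed limits (rad/s): [2.57, 2.57, 3.14, 3.14, 3.14, 3.14].

### API

Orientations are given as a unit quaternion [w, x, y, z].
In Python, from cell import ctrl gives the robot as it stands. The module is installed in compiled form; this text tells all that it offers.
- The arm moves only by the shell command python3 -m jog 'ROWS' [OPENING]. ROWS is a JSON object of lists of equal length, an entry for each row: "delta_pos": the shift along the world's x, y, z each as a share of 25 mm, from -1 to 1, a list of three; "turn": the turn about the world's z as a share of 90 degrees, from -1 to 1. In form: {"delta_pos": [[tx, ty, tz], ...], "turn": [turn, ...]}. A call has 1 to 12 rows; each row shifts and turns the commanded pose from where the row before left it; what a row does not reach is not made up. A row lasts 1/10 s, in which the tool goes at most 50 mm and 8.59 degrees, less where a joint would pass 70% of its speed; a pose out of reach is approached as far as the arm can. A call with a number of a shift or a turn outside -1 to 1 is refused whole. A call with a gripper value outside its range is refused whole. OPENING is the opening, from 0 (shut) to 1 (fully open), set as the call begins (- or left out, the last holds). The fingers move at their own pace and stop on an object; the grip force is fixed at half the most. Time passes only in rows, so rows that do not move let the fingers close. It gives the time, the measured TCP pose, the force, the opening and the grip force at its end, in the units of the state.
- ctrl.get_state(): the state, without advancing time (a new reading comes with each control period).
- ctrl.get_image(name): name is "side" or "top" or "wrist"; returns the picture (480x640x3 uint8, red, green, blue); there is no depth.
- ctrl.calibration(name): a dict with "K" (3x3 intrinsics, pixels), "R" (3x3) and "t" (3): a world point X has camera coordinates R X + t; the wrist camera has in their place "tool_from_camera" (4x4, takes a point from camera to tool coordinates, whose origin is the TCP and whose axes are the flange's). Camera axes: x right, y down, z forward; pixel columns grow to the right and rows downward; lengths in mm; the calibration is good to about 2 mm. A picture is of the moment at which its call begins: read the wrist's pose just before it. calibration takes no time and is no camera call.
- ctrl.sign_off(): hands the job in; it is judged then, once.
The state is a dict: "time_s": time; "qpos": joint angles; "dq": joint speeds; "tau": joint torques, N m; "tool_pos": TCP position; "tool_rot": TCP orientation; "force": force on the tool from outside, world axes, zero at the start; "ft_torque": the same for the moment, N m; "gripper_width": finger opening in mm; "gripper_force": force on a finger pad.
Only numpy, scipy, OpenCV 4.12 (cv2) and the standard library are available. Lean on these libraries where they do the work, as an engineer would, in place of code of your own. Each camera call takes 0.05 s, during which the arm holds its last target. There are 200 camera calls.

### The job

Get the turbo test chamber ready for its leak test: shut the lid fully, then swing the yellow-handled hasp right over so that it lies flat on the lid with the brass catch in its slot, and only then turn the pressure dial until its white pointer is on the red mark. Leave the other things on the bench standing where they are, and let go of everything at the end.

Things in the scene. Friction and masses are not known exactly. Their poses are not given: they have to be found in the camera images.
- chamber: grey metal test chamber fixed to the bench, an open box 130 mm deep (x) by 220 mm wide (y) by 85 mm tall with a turbocharger core inside; origin under its centre, front (-x side) roughly toward the robot; it may stand left or right on the bench
- lid (a joint): chamber's aluminium lid, 130 x 220 x 10 mm, hinged along the top of the chamber's back (+x) wall with a stiff hinge that stays where it is left; 0 = shut flat on the chamber (top face 95.5 mm above the table), grows as it opens upward (about 1.2 = standing up steeply), rad
- lid_grip (a point): centre of the lid's blue grip roller, 20 mm diameter, 40 mm long along the chamber's y, free at both ends (pinch its end faces, it may pivot between the fingers); 30 mm above the lid's top face (lid shut), 105 mm before the lid's hinge, 55 mm to the chamber's +y; axes are the lid's
- lid_hinge (a point): point on the lid's hinge axis (parallel to the chamber's y) level with lid_grip; 40 mm below lid_grip's height when the lid is shut
- catch (a point): top of the brass catch, an upright block 22 x 8 x 22 mm on the lid's top face, 55 mm to the chamber's -y; the slot of the hasp goes over it
- hasp (a joint): steel hasp, a slotted strap 92 mm long, 34 mm wide, hinged on the top edge of the chamber's front wall, stiff enough to stay where it is left; 0 = lying flat on the shut lid with its slot over the catch, 1.57 = standing straight up, about 2 = leaning out toward the robot, rad
- hasp_grip (a point): centre of the yellow grip roller at the hasp's free end, 20 mm diameter, 40 mm long along the chamber's y, free at both ends (pinch its end faces); 85 mm along the strap from the hinge axis and 30 mm off the strap, so 128 mm above the table when the hasp is shut; axes are the hasp's
- hasp_hinge (a point): point on the hasp's hinge axis (parallel to the chamber's y), 98 mm above the table, at the hasp's middle
- console: blue wedge-shaped pressure console fixed to the bench, 170 mm deep (x), 180 mm wide (y), 30 mm tall in front and 150 mm at the back; origin under its centre; its black panel slopes 35.2 degrees, facing up and toward -x (its front), panel centre 90 mm above the table.
- guard (a point): middle of a grey guard bar, 20 mm thick, along the console's y, crossing over the dial 215 mm above the table and 20 mm behind (+x of) the console's centre, on a post at each end (y = +-80 mm): the dial is reached from the console's front, the tool tilted square to the panel
- dial_grip (a point): point on the dial's axis where its bar is gripped, 38 mm off the panel's centre; z = the dial's axis, square to the panel; the grip bar, 61 mm long, 14 mm wide, 32 mm tall, reaching 45 mm off the panel, lies along this frame's x, its white pointer line toward -x; below it a round skirt of 32 mm radius
- dial (a joint): grey pressure dial, rad, turns clockwise (seen facing the panel) as it grows, 0 to 5.2, stiff enough to stay; the pointer aims straight down the slope (console -x) at 0.6, to the left as seen from the robot (console +y) at 2.17, and at the broad red mark on the panel at 2.3
- pillar: loose bright steel pillar with a 84 mm round foot, a 48 mm shaft and a 72 mm head, 178 mm tall, between chamber and console; origin under its centre
- flange: loose flat steel ring, 90 mm across, 14 mm thick, on the table before the chamber; origin under its centre
- sleeve: loose aluminium pipe sleeve, 64 mm across, 62 mm tall, behind the chamber; origin under its centre
- spanner: loose spanner, 170 mm long, lying on the table before the console (origin: its middle, x along it)
- oil: loose blue plastic bottle, 60 mm across, 150 mm tall, behind the console; origin under its centre
- elbow: loose aluminium elbow, 76 mm foot, outlet reaching 57 mm to its +x, 68 mm tall, at the back in the middle; origin under its centre
- actuator: loose black electric actuator box, 60 x 90 x 34 mm, with a 20 mm stub at its +y side, at the left side; origin under its centre

How it is judged (in metres and radians):
On the way, in this order (a step that is already met when the one before it is completed fails the run):
1. the lid is shut (within 0.06 rad) while the hasp is still off it (value of joint lid below 0.06 rad and value of joint hasp above 0.6 rad), for 0.2 s.
2. with the lid shut, the hasp lies flat over the catch (within 0.08 rad) (value of joint lid below 0.06 rad and value of joint hasp below 0.08 rad), for 0.2 s.
3. with lid and hasp shut, the dial is on the red mark (2.3, within 0.12 rad) (all of step 2 and value of joint dial between 2.18 and 2.42 rad), for 0.2 s.
At the end, for the whole second after the job is handed in: lid shut within 0.06 rad, hasp flat over the catch within 0.08 rad, dial at 2.3 within 0.12 rad, all three at rest (all of step 3 and velocity of joint lid between -0.05 and 0.05 rad/s and velocity of joint hasp between -0.05 and 0.05 rad/s and velocity of joint dial between -0.05 and 0.05 rad/s); the robot touches nothing.
It fails at once if a loose bystander is shifted by more than 25 mm or tipped over (distance of any of pillar, flange, sleeve, spanner, oil, elbow, actuator from where it was at the start of the episode above 0.025 m or angle between any of pillar, flange, sleeve, spanner, oil, elbow, actuator's own z axis and vertical above 0.5 rad).
It also fails if it takes over 69 s, if anything falls off the work surface, if the arm or the gripper's body presses on something with over 40 N, if the wrist force passes 120 N, or if a joint passes its speed limit or range.

## Working session

There is one attempt and no reset: what is moved stays moved. The work goes in short steps, Python scripts to look and compute and a shell command to move; the robot and the scene stay as the last step left them, time stands still between calls to the robot, and variables do not carry over. Pictures are saved under pics/ and viewed, at most 10 in all, crops included, and the job is handed in when it is done.

```bash
mkdir -p pics; cat > look.py <<'E'
from cell import ctrl
import cv2,json,numpy as np
for n in ("side","top"):
    cv2.imwrite(f"pics/{n}0.png",ctrl.get_image(n)[:,:,::-1])
for n in ("side","top","wrist"):
    print(n,{k:np.round(v,3).tolist() for k,v in ctrl.calibration(n).items()})
s=ctrl.get_state();print({k:np.round(v,3).tolist() for k,v in s.items()})
E
python3 look.py
```

```text
side {'K': [[509.961, 0.0, 327.44], [0.0, 509.961, 248.071], [0.0, 0.0, 1.0]], 'R': [[-0.997, -0.081, 0.016], [-0.057, 0.534, -0.844], [0.06, -0.842, -0.537]], 't': [557.407, 104.501, 1414.307]}
top {'K': [[517.811, 0.0, 319.55], [0.0, 517.811, 239.756], [0.0, 0.0, 1.0]], 'R': [[-0.022, -1.0, 0.002], [-0.987, 0.022, -0.159], [0.159, -0.005, -0.987]], 't': [69.41, 558.266, 1092.392]}
wrist {'K': [[397.788, 0.0, 321.065], [0.0, 397.788, 244.571], [0.0, 0.0, 1.0]], 'tool_from_camera': [[0.0, -0.946, -0.325, 82.525], [1.0, 0.0, -0.001, -0.264], [0.001, -0.325, 0.946, -182.3], [0.0, 0.0, 0.0, 1.0]]}
{'time_s': 0.1, 'qpos': [-1.263, 0.277, 1.506, -0.0, 1.361, -0.121], 'dq': [-0.0, -0.003, -0.003, -0.0, 0.0, 0.001], 'tau': [0.001, -41.77, -24.641, -0.0, 0.006, -0.0], 'tool_pos': [238.897, -522.439, 191.337], 'tool_rot': [-0.001, 0.977, 0.213, -0.0], 'force': [0.683, 0.052, -1.041], 'ft_torque': [0.046, -0.047, 0.004], 'gripper_force': 0.0, 'gripper_width': 85.471}
```

View pics/top0.png

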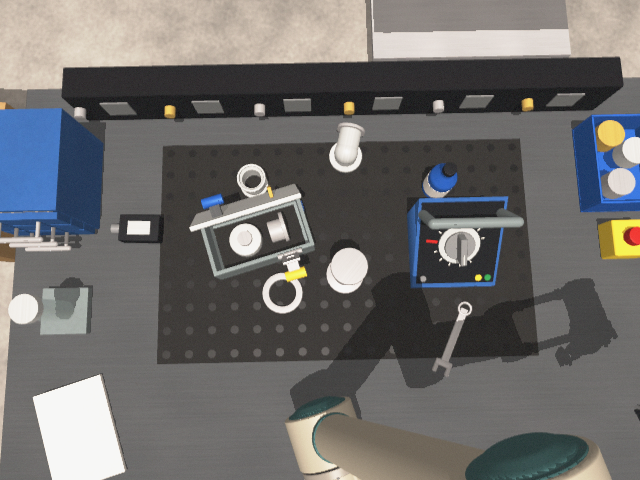

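View pics/side0.png

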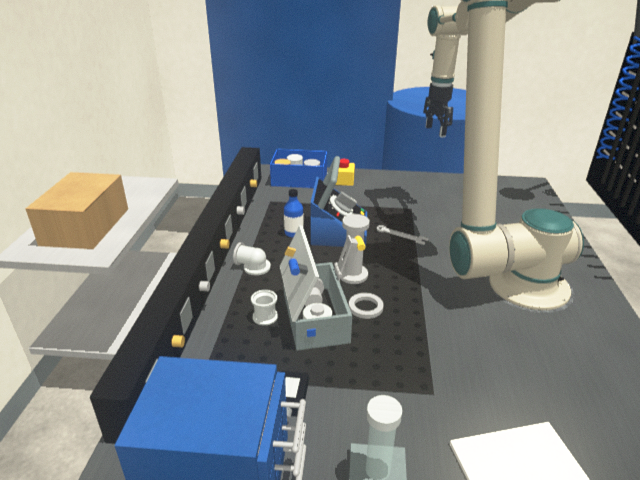

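```bash
cat > h.py <<'E'
import numpy as np,cv2
from cell import ctrl
def ray(n,px,s=None):
    c=ctrl.calibration(n);K=np.array(c["K"]);d=np.linalg.solve(K,[px[0],px[1],1.])
    if n=="wrist":
        T=np.array(c["tool_from_camera"]);s=s or ctrl.get_state()
        from scipy.spatial.transform import Rotation as Ro
        q=s["tool_rot"];R=Ro.from_quat([q[1],q[2],q[3],q[0]]).as_matrix()
        return R@T[:3,3]+np.array(s["tool_pos"]),R@T[:3,:3]@d
    R=np.array(c["R"]);t=np.array(c["t"]);return -R.T@t,R.T@d
def plane(n,px,z,s=None):
    o,d=ray(n,px,s);return o+d*(z-o[2])/d[2]
def tri(*nps):
    A=0;b=0;rs=[]
    for n,p in nps:
        o,d=ray(n,p);d=d/np.linalg.norm(d);P=np.eye(3)-np.outer(d,d);A=A+P;b=b+P@o;rs.append((P,o))
    x=np.linalg.solve(A,b);return x,[np.linalg.norm(P@(x-o)) for P,o in rs]
def blobs(img,lo,hi,box,amin=15):
    h=cv2.cvtColor(img,cv2.COLOR_BGR2HSV);m=cv2.inRange(h,np.array(lo),np.array(hi))
    M=np.zeros_like(m);x0,y0,x1,y1=box;M[y0:y1,x0:x1]=m[y0:y1,x0:x1]
    n,_,st,ce=cv2.connectedComponentsWithStats(M)
    return [(st[i].tolist(),ce[i].round(1).tolist()) for i in range(1,n) if st[i,4]>=amin]
E
python3 - <<'E'
from h import *
t=cv2.imread("pics/top0.png");s=cv2.imread("pics/side0.png")
B=((100,120,80),(130,255,255));Y=((22,120,120),(35,255,255))
print("blue top",blobs(t,*B,(190,180,235,220)));print("yel top",blobs(t,*Y,(270,240,320,290)))
print("blue side",blobs(s,*B,(280,250,310,285)));print("yel side",blobs(s,*Y,(340,220,380,260)))
a=cv2.resize(t[160:320,165:375],None,fx=3.8,fy=3.8,interpolation=cv2.INTER_CUBIC)
cv2.imwrite("pics/c1.png",a[:600,:800])
a=cv2.resize(t[180:300,390:540],None,fx=5,fy=5,interpolation=cv2.INTER_CUBIC);cv2.imwrite("pics/c2.png",a)
E
```

```text
blue top [([201, 193, 23, 16, 223], [211.8, 200.8])]
yel top [([285, 267, 22, 15, 194], [295.5, 274.1])]
blue side [([289, 259, 11, 16, 126], [293.8, 266.5])]
yel side [([355, 236, 10, 15, 93], [359.9, 243.2])]
```

View pics/c1.png

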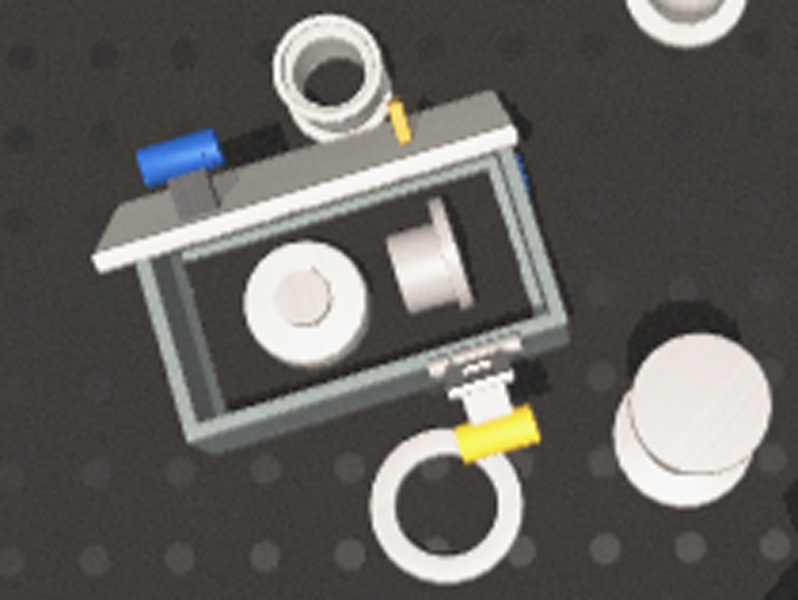

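View pics/c2.png

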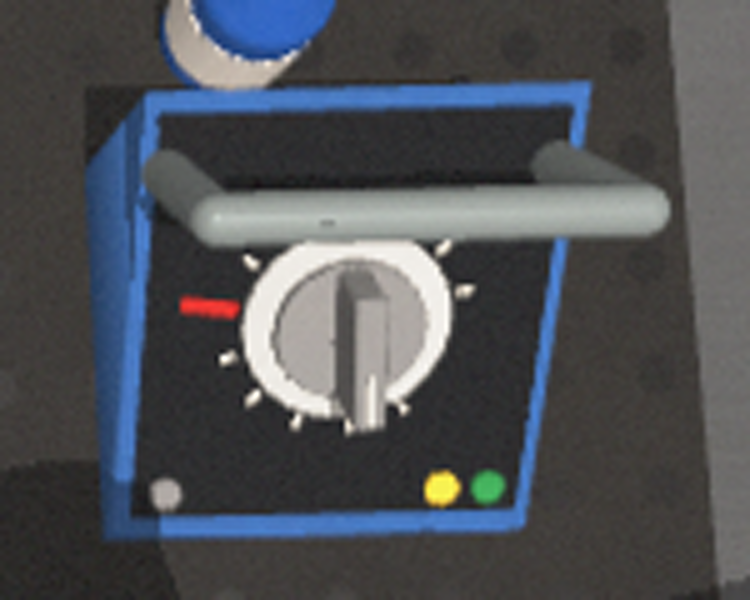

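```bash
python3 - <<'E'
from h import *
c1=lambda x,y:(x/3.8+165,y/3.8+160); c2=lambda x,y:(x/5+390,y/5+180)
np.set_printoptions(precision=1,suppress=True)
a,b=plane("top",c1(190,438),85),plane("top",c1(568,322),85);e=a-b;yaw=np.arctan2(-e[0],e[1])
print("front edge",a,b,np.linalg.norm(e),"yaw",yaw)
L,r=tri(("top",(211.8,200.8)),("side",(293.8,266.5)));print("lid",L,r)
H,r=tri(("top",(295.5,274.1)),("side",(359.9,243.2)));print("hasp",H,r)
ex=np.array([np.cos(yaw),np.sin(yaw)]);ey=np.array([-ex[1],ex[0]])
C=(a+b)[:2]/2+65*ex;print("C",C)
for n,P in(("lid",L),("hasp",H)):
    d=P[:2]-C;print(n,"chamber xy",d@ex,d@ey,P[2])
f,g=plane("top",c2(103,530),30),plane("top",c2(523,518),30);e=f-g
print("console front",f,g,np.linalg.norm(e),np.arctan2(-e[0],e[1]),"ctr",(f+g)/2)
print("console back",plane("top",c2(147,92),150),plane("top",c2(590,84),150))
print("guard",plane("top",c2(208,217),225),plane("top",c2(658,208),225))
print("pillar head",plane("top",c1(700,403),178),"flange",plane("top",c1(447,505),14))
E
```

```text
front edge [482.7 277.6  85. ] [542.7  68.2  85. ] 217.86996784968605 yaw 0.27899461415289384
lid [615.1 262.4 200. ] [np.float64(0.4094457802669485), np.float64(0.40944578026701905)]
hasp [473.1 105.5 172.9] [np.float64(0.07975446435035523), np.float64(0.0797544643505254)]
C [575.2 190.8]
lid chamber xy 58.071920074582195 57.77735909454569 200.0062255090019
hasp chamber xy -121.70504518475819 -53.92556603168586 172.8535334571717
console front [ 454.9 -140.4   30. ] [ 456.1 -325.1   30. ] 184.7009379792068 0.006308367513231005 ctr [ 455.5 -232.8   30. ]
console back [ 622.7 -145.5  150. ] [ 622.1 -324.5  150. ]
guard [ 556.8 -150.2  225. ] [ 556.5 -317.4  225. ]
pillar head [485.9   2.  178. ] flange [447.  141.4  14. ]
```

```bash
python3 -m jog '{"delta_pos":[[0.3,0.98,0.4],[0.47,0.98,0.4],[0.47,0.98,0.4],[0.47,0.98,0.4],[0.47,0.98,0.4],[0.47,0.98,0.4],[0.47,0.98,0.4],[0.47,0.98,0.4],[0.47,0.98,0.4],[0.47,0.98,0.4],[0.47,0.98,0],[0.47,0.98,0]],"turn":[-0.0955,0,0,0,0,0,0,0,0,0,0,0]}' 1 && python3 -m jog '{"delta_pos":[[0.47,0.98,0],[0.47,0.98,0],[0.47,0.98,0],[0.47,0.98,0],[0.47,0.98,0],[0.47,0.98,0],[0.47,0.98,0],[0.47,0.98,0],[0.47,0.98,0],[0.47,0.98,0],[0.47,0.98,0],[0.47,0.98,0]],"turn":[0,0,0,0,0,0,0,0,0,0,0,0]}' && python3 -m jog '{"delta_pos":[[0.47,0.98,0],[0.47,0.98,0],[0.47,0.98,0],[0.47,0.98,0],[0.47,0.98,0],[0.47,0.98,0],[0.47,0.98,0],[0.47,0.7,0],[0,0,0],[0,0,0]],"turn":[0,0,0,0,0,0,0,0,0,0]}'
python3 - <<'E'
from h import *
s=ctrl.get_state();im=ctrl.get_image("wrist")[:,:,::-1];cv2.imwrite("pics/w1.png",im)
print(s["tool_pos"],s["tool_rot"]);b=blobs(im,(100,120,80),(130,255,255),(0,0,640,480));print(b)
E
```

```text
time_s: 1.3
tool_pos: [376.1, -227.9, 292.2]
tool_rot: [0.0, 0.99, 0.139, 0.0]
force: [1.0, -0.7, 0.3]
gripper_width: 85.7
gripper_force: 0.0
time_s: 2.5
tool_pos: [516.9, 66.1, 291.7]
tool_rot: [0.0, 0.99, 0.139, -0.0]
force: [1.6, 0.4, -0.2]
gripper_width: 85.4
gripper_force: 0.0
time_s: 3.5
tool_pos: [610.4, 253.8, 291.2]
tool_rot: [0.001, 0.99, 0.139, -0.001]
force: [-0.6, -0.9, -0.1]
gripper_width: 85.6
gripper_force: 0.0
[610.37611822 253.75185194 291.16825995] [ 5.28510373e-04  9.90266643e-01  1.39178039e-01 -1.08114006e-03]
[([0, 0, 66, 127, 7578], [29.9, 59.6]), ([284, 207, 57, 28, 1495], [312.7, 220.0]), ([565, 258, 75, 139, 5415], [611.1, 330.5])]
```

View pics/w1.png

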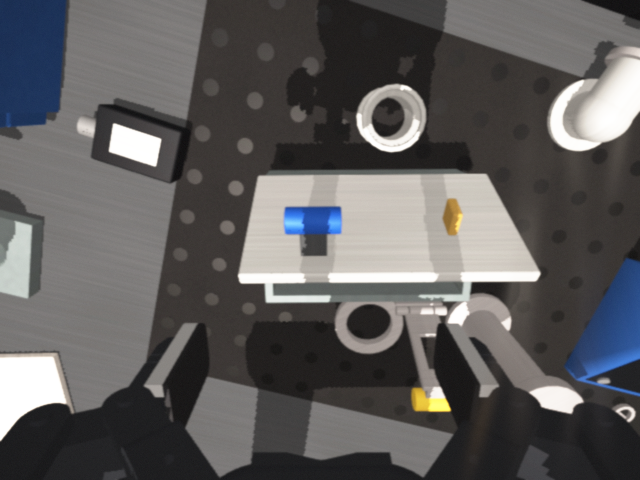

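```bash
python3 - <<'E'
from h import *
np.set_printoptions(precision=1,suppress=True)
print(tri(("top",(211.8,200.8)),("side",(293.8,266.5)),("wrist",(312.7,220))))
print(plane("wrist",(312.7,220),197),plane("wrist",(312.7,220),200))
im=cv2.imread("pics/w1.png");h=cv2.cvtColor(im,cv2.COLOR_BGR2HSV)
print(blobs(im,(22,120,120),(35,255,255),(380,300,500,470)))
m=cv2.inRange(h,np.array((100,120,80)),np.array((130,255,255)))[200:240,270:350]
(c,wh,a)=cv2.minAreaRect(cv2.findNonZero(m));print(wh,a)
print(plane("wrist",(430,400),172),plane("wrist",(239,281),205)-plane("wrist",(540,279),205))
E
```

```text
(array([615.1, 261.8, 199.9]), [np.float64(0.6802832236390225), np.float64(0.5275289295915022), np.float64(0.7310512491559635)])
[614.2 260.9 197. ] [615.  261.1 200. ]
[([412, 388, 39, 24, 555], [427.9, 402.1])]
(27.0, 56.0) 90.0
[470.6 108.4 172. ] [-62.6 212.9   0. ]
```

```bash
python3 -m jog '{"delta_pos":[[0.15,0.3,0],[0,0,-1],[0,0,-1],[0,0,-1],[0,0,-1],[0,0,-0.5],[0,0,0]],"turn":[0,0,0,0,0,0,0]}' && python3 -m jog '{"delta_pos":[[0,0,0],[0,0,0],[0,0,0],[0,0,0],[0,0,0],[0,0,0],[0,0,0],[0,0,0]],"turn":[0,0,0,0,0,0,0,0]}' 0
```

```text
time_s: 4.25
tool_pos: [613.4, 260.8, 177.9]
tool_rot: [0.0, 0.99, 0.139, -0.002]
force: [-0.7, -0.4, -0.1]
gripper_width: 85.3
gripper_force: 0.0
time_s: 5.05
tool_pos: [614.6, 261.5, 179.6]
tool_rot: [0.0, 0.99, 0.139, -0.0]
force: [-0.4, -0.2, 0.6]
gripper_width: -0.0
gripper_force: 0.0
```

```bash
python3 - <<'E'
from h import *
im=ctrl.get_image("wrist")[:,:,::-1];cv2.imwrite("pics/w2.png",im)
for n in("top","side"):
    i=ctrl.get_image(n)[:,:,::-1];cv2.imwrite(f"pics/{n}2.png",i)
i=cv2.imread("pics/side2.png")[130:300,220:400];a=cv2.resize(i,None,fx=2.8,fy=2.8)
cv2.imwrite("pics/m2.png",np.hstack([cv2.resize(im[180:,100:540],(380,260)).copy(),cv2.resize(i,(275,260))]))
E
```

```text
(no output)
```

View pics/m2.png

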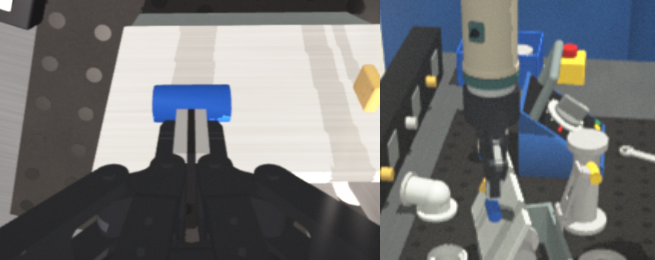

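```bash
python3 - <<'E'
from h import *
B=((100,120,80),(130,255,255))
np.set_printoptions(precision=1,suppress=True)
s=ctrl.get_state();print(s["tool_pos"],s["time_s"],s["gripper_width"],s["force"])
print(blobs(cv2.imread("pics/side2.png"),*B,(270,240,320,300)));print(blobs(cv2.imread("pics/w2.png"),*B,(150,150,450,420)))
print(blobs(cv2.imread("pics/top2.png"),*B,(190,180,235,220)))
def proj(n,X):
    c=ctrl.calibration(n);R=np.array(c["R"]);t=np.array(c["t"]);p=np.array(c["K"])@(R@X+t);return p[:2]/p[2]
print("tcp in side/top",proj("side",s["tool_pos"]),proj("top",s["tool_pos"]))
i=cv2.imread("pics/side2.png")[180:300,240:360];cv2.imwrite("pics/s2.png",cv2.resize(i,None,fx=5,fy=5,interpolation=cv2.INTER_CUBIC))
E
```

```text
[614.6 261.5 179.6] 5.2 -0.19731616357708767 [-0.2  0.5 -0.1]
[([311, 240, 9, 5, 37], [315.2, 241.6]), ([289, 261, 11, 14, 113], [293.9, 267.3])]
[([277, 278, 91, 43, 3255], [321.8, 296.5])]
[([218, 196, 6, 8, 34], [220.8, 199.6])]
tcp in side/top [294.5 273.9] [214.3 203.3]
```

View pics/s2.png

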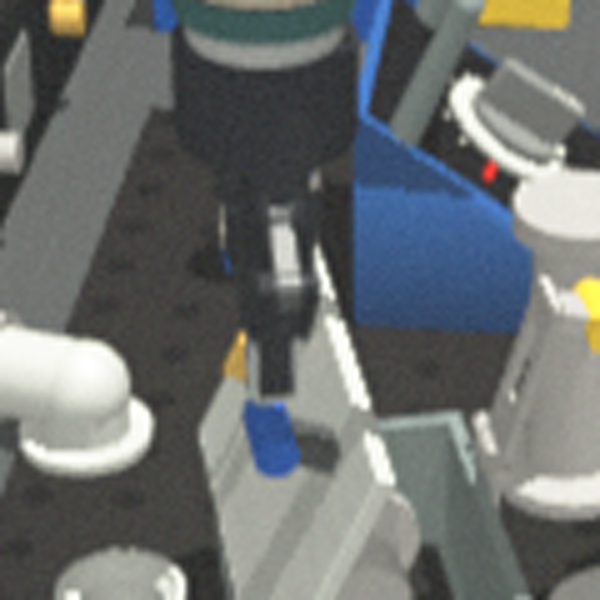

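```bash
python3 - <<'E'
import cv2
im=cv2.imread("pics/w2.png")
for u in(310,316,328,334):print(u,[ (v,im[v,u].tolist()) for v in range(290,322,2)])
im=cv2.imread("pics/side2.png")
for v in range(250,276,2): print(v,[im[v,u].tolist() for u in range(287,304,2)])
E
```

```text
310 [(290, [198, 97, 46]), (292, [202, 100, 47]), (294, [205, 102, 49]), (296, [208, 105, 52]), (298, [208, 104, 50]), (300, [210, 107, 50]), (302, [207, 103, 49]), (304, [203, 105, 56]), (306, [168, 151, 147]), (308, [163, 166, 171]), (310, [163, 167, 171]), (312, [165, 168, 173]), (314, [162, 167, 170]), (316, [164, 169, 173]), (318, [162, 167, 170]), (320, [163, 167, 171])]
316 [(290, [197, 95, 44]), (292, [201, 98, 46]), (294, [205, 104, 50]), (296, [209, 105, 51]), (298, [208, 105, 50]), (300, [208, 105, 51]), (302, [207, 104, 51]), (304, [203, 107, 55]), (306, [161, 142, 139]), (308, [144, 149, 152]), (310, [144, 148, 152]), (312, [144, 147, 151]), (314, [144, 148, 152]), (316, [144, 147, 152]), (318, [142, 145, 150]), (320, [134, 138, 142])]
328 [(290, [197, 97, 46]), (292, [202, 100, 49]), (294, [204, 101, 49]), (296, [207, 105, 51]), (298, [205, 102, 48]), (300, [207, 103, 49]), (302, [207, 105, 49]), (304, [204, 106, 57]), (306, [168, 150, 147]), (308, [162, 166, 170]), (310, [164, 168, 172]), (312, [164, 167, 171]), (314, [163, 167, 171]), (316, [165, 169, 173]), (318, [16
[... 1635 characters left out ...]
, [131, 106, 89], [136, 80, 50], [139, 84, 50], [135, 79, 50], [127, 74, 52], [96, 98, 98], [99, 100, 98], [100, 102, 99]]
268 [[156, 164, 162], [139, 136, 128], [135, 78, 47], [144, 83, 52], [142, 80, 51], [145, 82, 52], [87, 72, 63], [73, 73, 74], [70, 72, 69]]
270 [[141, 150, 148], [138, 144, 142], [139, 84, 54], [151, 84, 49], [154, 90, 55], [165, 94, 55], [149, 90, 59], [72, 76, 76], [77, 82, 79]]
272 [[137, 146, 143], [147, 157, 154], [151, 91, 67], [149, 84, 49], [159, 91, 55], [162, 91, 54], [140, 99, 79], [75, 79, 76], [74, 77, 75]]
274 [[139, 146, 144], [162, 172, 168], [156, 145, 135], [151, 94, 70], [159, 92, 59], [159, 114, 90], [160, 167, 164], [143, 152, 148], [112, 119, 114]]
```

```bash
python3 -m jog '{"delta_pos":[[0,0,0],[0,0,0],[0,0,0],[0,0,0],[0,0,0],[0,0,0],[0,0,0]],"turn":[0,0,0,0,0,0,0]}' 0.8 && python3 -m jog '{"delta_pos":[[0,0,-0.6],[0,0,-0.6],[0,0,-0.3],[0,0,0],[0,0,0]],"turn":[0,0,0,0,0]}'
python3 - <<'E'
from h import *
im=ctrl.get_image("wrist")[:,:,::-1];cv2.imwrite("pics/w3.png",im)
i=ctrl.get_image("side")[:,:,::-1];cv2.imwrite("pics/s3.png",i)
cv2.imwrite("pics/m3.png",np.hstack([im[200:440,120:520],cv2.resize(i[200:300,250:350],(400,400),interpolation=cv2.INTER_CUBIC)[:240] if 0 else cv2.resize(i[225:285,260:350],(360,240),interpolation=cv2.INTER_CUBIC)]))
E
```

```text
time_s: 5.9
tool_pos: [614.5, 261.5, 179.6]
tool_rot: [0.0, 0.99, 0.139, -0.0]
force: [0.7, 0.3, -0.2]
gripper_width: 68.2
gripper_force: 0.0
time_s: 6.4
tool_pos: [614.9, 261.6, 142.5]
tool_rot: [0.0, 0.99, 0.139, 0.0]
force: [-0.1, 0.2, 0.4]
gripper_width: 68.4
gripper_force: 0.0
```

View pics/m3.png

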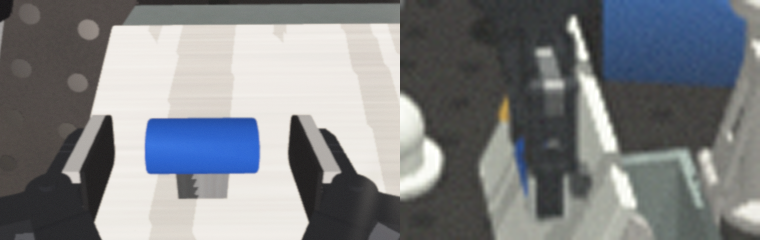

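```bash
python3 -m jog '{"delta_pos":[[0,0,-0.32],[0,0,0]],"turn":[0,0]}' && python3 -m jog '{"delta_pos":[[0,0,0],[0,0,0],[0,0,0],[0,0,0],[0,0,0],[0,0,0]],"turn":[0,0,0,0,0,0]}' 0
```

```text
time_s: 6.7
tool_pos: [614.0, 261.3, 133.3]
tool_rot: [0.0, 0.99, 0.139, -0.001]
force: [-0.3, 1.1, -0.6]
gripper_width: 68.4
gripper_force: 0.0
time_s: 7.3
tool_pos: [614.8, 261.3, 134.5]
tool_rot: [0.0, 0.99, 0.139, 0.0]
force: [-0.4, -2.3, 1.9]
gripper_width: 39.2
gripper_force: 62.5
```

```bash
python3 -m jog '{"delta_pos":[[-0.32,-0.093,-0.03],[-0.32,-0.093,-0.06],[-0.31,-0.09,-0.085],[-0.31,-0.09,-0.105],[0,0,0]],"turn":[0,0,0,0,0]}'
```

```text
time_s: 7.8
tool_pos: [585.8, 252.8, 128.3]
tool_rot: [-0.0, 0.99, 0.139, 0.004]
force: [4.3, -0.5, 1.3]
gripper_width: 39.1
gripper_force: 62.3
```

```bash
python3 -m jog '{"delta_pos":[[-0.294,-0.086,-0.13],[-0.294,-0.086,-0.155],[-0.271,-0.079,-0.175],[-0.271,-0.079,-0.193],[0,0,0]],"turn":[0,0,0,0,0]}'
```

```text
time_s: 8.3
tool_pos: [556.9, 244.2, 111.9]
tool_rot: [-0.0, 0.99, 0.139, 0.003]
force: [4.0, -0.5, 2.6]
gripper_width: 39.5
gripper_force: 64.3
```

```bash
python3 -m jog '{"delta_pos":[[-0.24,-0.07,-0.215],[-0.24,-0.07,-0.237],[-0.205,-0.06,-0.255],[-0.205,-0.06,-0.265],[0,0,0]],"turn":[0,0,0,0,0]}'
```

```text
time_s: 8.8
tool_pos: [533.7, 237.4, 86.8]
tool_rot: [0.0, 0.99, 0.139, 0.002]
force: [4.2, -2.2, 0.2]
gripper_width: 39.2
gripper_force: 67.5
```

```bash
python3 -m jog '{"delta_pos":[[-0.167,-0.049,-0.28],[-0.167,-0.049,-0.295],[-0.09,-0.026,-0.2],[0,0,0]],"turn":[0,0,0,0]}' && python3 -m jog '{"delta_pos":[[-0.09,-0.025,-0.2],[0,0,0]],"turn":[0,0]}'
```

```text
time_s: 9.2
tool_pos: [523.3, 234.3, 67.3]
tool_rot: [0.0, 0.99, 0.139, 0.001]
force: [4.8, -2.5, 0.1]
gripper_width: 39.2
gripper_force: 70.0
time_s: 9.4
tool_pos: [521.4, 233.7, 62.5]
tool_rot: [0.0, 0.99, 0.139, 0.002]
force: [5.1, -3.0, 1.1]
gripper_width: 38.9
gripper_force: 70.6
```

```bash
python3 -m jog '{"delta_pos":[[-0.03,-0.01,-0.1],[0,0,0]],"turn":[0,0]}' && python3 -m jog '{"delta_pos":[[-0.03,-0.01,-0.1],[0,0,0]],"turn":[0,0]}'
```

```text
time_s: 9.6
tool_pos: [520.6, 233.6, 60.3]
tool_rot: [0.0, 0.99, 0.139, 0.002]
force: [4.8, -3.3, 3.4]
gripper_width: 39.0
gripper_force: 71.0
time_s: 9.8
tool_pos: [519.8, 233.3, 57.8]
tool_rot: [0.0, 0.99, 0.139, 0.002]
force: [5.0, -3.0, 3.2]
gripper_width: 39.0
gripper_force: 71.4
```

```bash
python3 -m jog '{"delta_pos":[[-0.03,-0.01,-0.1],[0,0,0]],"turn":[0,0]}' && python3 -m jog '{"delta_pos":[[-0.02,-0.01,-0.1],[0,0,0]],"turn":[0,0]}'
python3 - <<'E'
from h import *
s=ctrl.get_state()
i=ctrl.get_image("side")[:,:,::-1];cv2.imwrite("pics/s4.png",i)
t=ctrl.get_image("top")[:,:,::-1];im=ctrl.get_image("wrist")[:,:,::-1];cv2.imwrite("pics/w4.png",im)
print(blobs(im,(100,120,80),(130,255,255),(200,200,450,420)))
a=cv2.resize(i[220:360,250:400],None,fx=2.6,fy=2.6,interpolation=cv2.INTER_CUBIC)
cv2.imwrite("pics/m4.png",np.hstack([a,cv2.resize(im[120:440,100:500],(455,364))]))
E
```

```text
time_s: 10.0
tool_pos: [519.9, 233.4, 57.5]
tool_rot: [0.0, 0.99, 0.139, 0.003]
force: [1.7, -3.7, 15.8]
gripper_width: 39.2
gripper_force: 72.5
time_s: 10.2
tool_pos: [520.1, 233.4, 57.4]
tool_rot: [-0.0, 0.99, 0.139, 0.004]
force: [-1.0, -4.2, 27.9]
gripper_width: 39.2
gripper_force: 73.7
[([259, 333, 125, 62, 7463], [321.0, 364.0])]
```

View pics/m4.png

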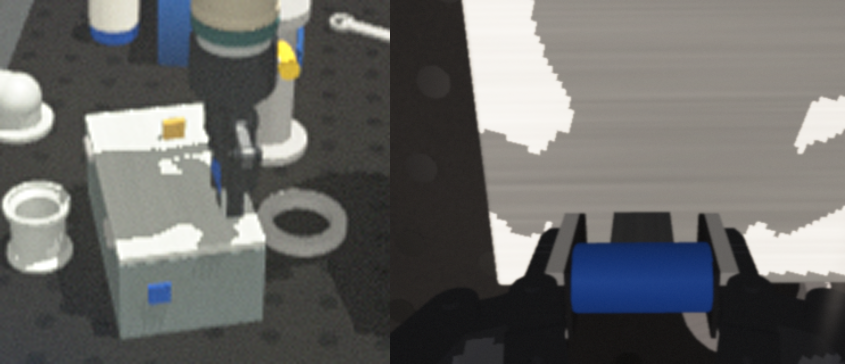

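```bash
python3 -m jog '{"delta_pos":[[0,0,0.12],[0,0,0],[0,0,0],[0,0,0],[0,0,0]],"turn":[0,0,0,0,0]}' 0.7 && python3 -m jog '{"delta_pos":[[0,0,0.5],[0,0,1],[0,0,1],[0,0,1],[0,0,1],[0,0,1],[-0.3,-0.85,0.3],[-0.3,-0.85,0],[-0.3,-0.85,0],[-0.3,-0.85,0],[-0.3,-0.85,0],[-0.3,-0.85,0]],"turn":[0,0,0,0,0,0,0,0,0,0,0,0]}' && python3 -m jog '{"delta_pos":[[0,0,0]],"turn":[0]}'
python3 - <<'E'
from h import *
np.set_printoptions(precision=1,suppress=True)
s=ctrl.get_state();im=ctrl.get_image("wrist")[:,:,::-1];cv2.imwrite("pics/w5.png",im)
b=blobs(im,(22,120,90),(35,255,255),(100,150,540,480));print(s["tool_pos"],b)
for x in b: print(plane("wrist",x[1],173,s))
i=ctrl.get_image("side")[:,:,::-1];print(blobs(i,(100,120,80),(130,255,255),(260,220,380,320)),blobs(i,(22,120,120),(35,255,255),(340,220,380,260)))
t=ctrl.get_image("top")[:,:,::-1];print(blobs(t,(100,120,80),(130,255,255),(190,180,300,300)),blobs(t,(22,120,120),(35,255,255),(270,200,320,290)))
E
```

```text
time_s: 10.85
tool_pos: [516.0, 232.8, 54.2]
tool_rot: [0.0, 0.99, 0.139, -0.001]
force: [-0.2, 0.7, 0.1]
gripper_width: 59.9
gripper_force: 0.0
time_s: 12.05
tool_pos: [471.6, 104.7, 201.0]
tool_rot: [0.0, 0.99, 0.139, 0.0]
force: [-0.6, -0.0, 0.4]
gripper_width: 60.0
gripper_force: 0.0
time_s: 12.15
tool_pos: [471.0, 103.5, 201.0]
tool_rot: [0.001, 0.99, 0.138, -0.0]
force: [1.2, 0.1, 0.5]
gripper_width: 59.8
gripper_force: 0.0
[471.  103.5 201. ] [([282, 238, 75, 36, 2064], [319.3, 258.5])]
[472.5 105.2 173. ]
[([311, 220, 35, 26, 775], [327.1, 231.6]), ([285, 231, 18, 6, 70], [293.5, 233.9]), ([364, 231, 3, 13, 24], [365.0, 236.3]), ([332, 280, 10, 17, 111], [336.4, 287.9])] [([355, 236, 10, 15, 94], [359.9, 243.1])]
[] []
```

```bash
python3 -m jog '{"delta_pos":[[0.06,0.07,-0.8],[0,0,-0.8],[0,0,-0.8],[0,0,-0.8],[0,0,-0.56],[0,0,0]],"turn":[0,0,0,0,0,0]}' && python3 -m jog '{"delta_pos":[[0,0,0],[0,0,0],[0,0,0],[0,0,0],[0,0,0]],"turn":[0,0,0,0,0]}' 0
```

```text
time_s: 12.9
tool_pos: [472.1, 108.0, 104.3]
tool_rot: [-0.0, 0.99, 0.14, -0.002]
force: [-0.5, -0.5, 0.4]
gripper_width: 59.8
gripper_force: 0.0
time_s: 13.4
tool_pos: [474.9, 105.2, 107.3]
tool_rot: [0.002, 0.99, 0.14, 0.001]
force: [0.1, -5.5, -0.3]
gripper_width: 38.8
gripper_force: 60.9
```

```bash
python3 -m jog '{"delta_pos":[[0.336,0.098,0.205],[0.336,0.098,0.16],[0.334,0.097,0.115],[0.334,0.097,0.08],[0,0,0]],"turn":[0,0,0,0,0]}'
```

```text
time_s: 13.9
tool_pos: [505.0, 114.1, 121.0]
tool_rot: [0.003, 0.99, 0.14, -0.003]
force: [-4.2, -7.5, 4.1]
gripper_width: 39.0
gripper_force: 63.2
```

```bash
python3 -m jog '{"delta_pos":[[0.344,0.1,0.04],[0.344,0.1,0.01],[0.344,0.1,-0.03],[0.344,0.1,-0.065],[0,0,0]],"turn":[0,0,0,0,0]}'
```

```text
time_s: 14.4
tool_pos: [541.4, 124.8, 120.8]
tool_rot: [0.002, 0.99, 0.14, -0.001]
force: [-2.7, -5.3, 5.6]
gripper_width: 39.3
gripper_force: 65.6
```

```bash
python3 -m jog '{"delta_pos":[[0.326,0.095,-0.1],[0.326,0.095,-0.13],[0.298,0.087,-0.167],[0.298,0.087,-0.197],[0,0,0]],"turn":[0,0,0,0,0]}'
```

```text
time_s: 14.9
tool_pos: [573.9, 134.3, 105.9]
tool_rot: [0.002, 0.99, 0.14, 0.001]
force: [-0.8, -5.1, 4.3]
gripper_width: 38.9
gripper_force: 69.4
```

```bash
python3 -m jog '{"delta_pos":[[0.257,0.075,-0.228],[0.257,0.075,-0.256],[0.205,0.06,-0.275],[0.205,0.06,-0.29],[0,0,0]],"turn":[0,0,0,0,0]}'
```

```text
time_s: 15.4
tool_pos: [597.2, 141.2, 79.6]
tool_rot: [0.002, 0.99, 0.14, 0.001]
force: [-0.5, -4.8, 5.4]
gripper_width: 39.1
gripper_force: 71.4
```

```bash
python3 -m jog '{"delta_pos":[[0.148,0.043,-0.318],[0.12,0.035,-0.25],[0,0,0]],"turn":[0,0,0]}'
```

```text
time_s: 15.7
tool_pos: [603.8, 143.2, 65.5]
tool_rot: [0.002, 0.99, 0.14, 0.001]
force: [-0.4, -5.7, 5.0]
gripper_width: 39.3
gripper_force: 71.3
```

```bash
python3 -m jog '{"delta_pos":[[0.03,0.01,-0.1],[0.02,0,-0.1],[0,0,0]],"turn":[0,0,0]}'
```

```text
time_s: 16.0
tool_pos: [605.3, 143.7, 61.1]
tool_rot: [0.002, 0.99, 0.139, 0.002]
force: [0.7, -4.8, 5.9]
gripper_width: 39.4
gripper_force: 71.2
```

```bash
python3 -m jog '{"delta_pos":[[0.02,0,-0.1],[0,0,0]],"turn":[0,0]}' && python3 -m jog '{"delta_pos":[[0,0,-0.1],[0,0,0]],"turn":[0,0]}'
```

```text
time_s: 16.2
tool_pos: [606.0, 143.9, 58.7]
tool_rot: [0.001, 0.99, 0.139, 0.002]
force: [0.2, -4.9, 7.1]
gripper_width: 39.2
gripper_force: 71.0
time_s: 16.4
tool_pos: [606.7, 144.0, 56.5]
tool_rot: [0.001, 0.99, 0.14, 0.003]
force: [1.2, -3.8, 5.7]
gripper_width: 38.9
gripper_force: 71.0
```

```bash
python3 -m jog '{"delta_pos":[[0,0,-0.1],[0,0,0]],"turn":[0,0]}' && python3 -m jog '{"delta_pos":[[0,0,-0.1],[0,0,0]],"turn":[0,0]}'
```

```text
time_s: 16.6
tool_pos: [606.9, 144.2, 55.7]
tool_rot: [0.001, 0.99, 0.139, 0.003]
force: [-1.1, -4.3, 14.2]
gripper_width: 39.2
gripper_force: 71.5
time_s: 16.8
tool_pos: [607.0, 144.1, 55.5]
tool_rot: [0.001, 0.99, 0.14, 0.004]
force: [-4.2, -4.0, 24.7]
gripper_width: 39.3
gripper_force: 72.3
```

```bash
python3 -m jog '{"delta_pos":[[0,0,0.12],[0,0,0],[0,0,0],[0,0,0],[0,0,0]],"turn":[0,0,0,0,0]}' 0.7 && python3 -m jog '{"delta_pos":[[0,0,0.5],[0,0,1],[0,0,1],[0,0,1],[0,0,1],[0,0,1],[0,0,0.6],[0,0,0]],"turn":[0,0,0,0,0,0,0,0]}'
python3 - <<'E'
from h import *
np.set_printoptions(precision=1,suppress=True)
s=ctrl.get_state();im=ctrl.get_image("wrist")[:,:,::-1];cv2.imwrite("pics/w6.png",im)
b=blobs(im,(22,120,90),(35,255,255),(100,150,540,480),200);print(s["tool_pos"],b)
bl=blobs(im,(100,120,80),(130,255,255),(0,0,640,480),400);print(bl)
for x in b:print(x[1],[plane("wrist",x[1],z,s) for z in(128,135)])
i=ctrl.get_image("side")[:,:,::-1];cv2.imwrite("pics/s6.png",i)
by=blobs(i,(22,120,120),(35,255,255),(300,220,400,330));print(by,blobs(i,(100,120,80),(130,255,255),(320,270,350,310)))
for x in by:print(tri(("side",x[1]),("wrist",b[0][1])))
E
```

```text
time_s: 17.3
tool_pos: [604.0, 145.2, 51.3]
tool_rot: [-0.0, 0.99, 0.139, -0.0]
force: [-0.4, 1.1, 1.8]
gripper_width: 59.7
gripper_force: 0.5
time_s: 18.1
tool_pos: [605.8, 145.2, 207.6]
tool_rot: [0.0, 0.99, 0.139, 0.003]
force: [-0.1, -0.1, 0.5]
gripper_width: 59.7
gripper_force: 0.0
[605.8 145.2 207.6] [([293, 223, 59, 28, 1528], [322.7, 236.7])]
[([542, 262, 98, 138, 8160], [599.1, 335.5]), ([144, 296, 60, 28, 1560], [173.7, 309.3])]
[322.7, 236.7] [array([604.9, 143.9, 128. ]), array([607. , 144.5, 135. ])]
[([300, 255, 10, 16, 110], [304.5, 262.4])] [([332, 280, 10, 17, 111], [336.4, 287.9])]
(array([605.8, 144.6, 132.8]), [np.float64(0.7713069090652401), np.float64(0.7713069090651093)])
```

```bash
python3 - <<'E'
from h import *
np.set_printoptions(precision=1,suppress=True)
print(tri(("side",(336.4,287.9)),("wrist",(173.7,309.3))))
E
```

```text
(array([520.8, 233.2, 127.4]), [np.float64(0.8732428234054549), np.float64(0.8732428234055445)])
```

```bash
python3 -m jog '{"delta_pos":[[0,0,-0.8],[0,0,-0.8],[0,0,-0.8],[0,0,-0.8],[0,0,-0.4],[0,0,0],[0,0,0]],"turn":[0,0,0,0,0,0,0]}' 0 && for k in 1 ; do python3 -m jog '{"delta_pos":[[0,0,-0.2],[0,0,0]],"turn":[0,0]}'; done
```

```text
time_s: 18.9
tool_pos: [604.3, 144.9, 114.2]
tool_rot: [0.0, 0.99, 0.139, -0.0]
force: [-0.1, 0.8, 0.2]
gripper_width: 0.6
gripper_force: 0.0
time_s: 19.1
tool_pos: [604.3, 145.0, 109.5]
tool_rot: [0.0, 0.99, 0.139, 0.0]
force: [-0.1, 0.9, -1.3]
gripper_width: -0.2
gripper_force: 0.0
```

```bash
python3 -m jog '{"delta_pos":[[0,0,-0.15],[0,0,0]],"turn":[0,0]}'; python3 -m jog '{"delta_pos":[[0,0,-0.15],[0,0,0]],"turn":[0,0]}'
```

```text
time_s: 19.3
tool_pos: [603.9, 144.9, 105.3]
tool_rot: [0.0, 0.99, 0.139, -0.0]
force: [0.2, -0.8, 0.0]
gripper_width: 0.3
gripper_force: 0.0
time_s: 19.5
tool_pos: [603.8, 144.9, 101.3]
tool_rot: [0.0, 0.99, 0.139, -0.0]
force: [0.5, 0.1, -0.1]
gripper_width: -0.3
gripper_force: 0.0
```

```bash
python3 -m jog '{"delta_pos":[[0,0,-0.15],[0,0,0]],"turn":[0,0]}'; python3 -m jog '{"delta_pos":[[0,0,-0.15],[0,0,0]],"turn":[0,0]}'
```

```text
time_s: 19.7
tool_pos: [604.6, 145.0, 98.8]
tool_rot: [0.0, 0.99, 0.139, 0.001]
force: [-0.2, -0.2, 3.0]
gripper_width: -0.3
gripper_force: 1.6
time_s: 19.9
tool_pos: [604.8, 145.0, 98.2]
tool_rot: [0.0, 0.99, 0.139, 0.002]
force: [-5.2, -1.6, 19.1]
gripper_width: 0.4
gripper_force: 9.4
```

```bash
python3 -m jog '{"delta_pos":[[0,0,1],[0,0,1],[0,0,1],[0,0,1],[0,0,1],[-0.35,-0.82,0],[-0.35,-0.82,0],[-0.35,-0.82,0],[-0.35,-0.82,0],[-0.35,-0.82,0],[-0.35,-0.82,0],[-0.35,-0.82,0]],"turn":[0,0,0,0,0,0.095,0.095,0.095,0.095,0.095,0.095,0.095]}' && python3 -m jog '{"delta_pos":[[-0.35,-0.82,0],[-0.35,-0.82,0],[-0.35,-0.82,0],[-0.35,-0.82,0],[-0.35,-0.82,0],[-0.35,-0.82,0],[-0.35,-0.82,0],[-0.35,-0.82,0],[-0.35,-0.82,0],[-0.35,-0.82,0],[-0.35,-0.82,0],[-0.35,-0.82,0]],"turn":[0.095,0.095,0.095,0.095,0.095,0.095,0.095,0.095,0.095,0.095,0.095,0.095]}' && python3 -m jog '{"delta_pos":[[0,0,0],[0,0,0],[0,0,0]],"turn":[0.017,0,0]}'
python3 - <<'E'
from h import *
np.set_printoptions(precision=3,suppress=True)
s=ctrl.get_state();im=ctrl.get_image("wrist")[:,:,::-1];cv2.imwrite("pics/w7.png",im)
print(s["tool_pos"],s["tool_rot"],s["qpos"])
r1=blobs(im,(0,130,100),(6,255,255),(0,0,640,480));print(r1)
i=ctrl.get_image("side")[:,:,::-1];cv2.imwrite("pics/s7.png",i)
E
```

```text
time_s: 21.1
tool_pos: [542.4, 0.7, 219.0]
tool_rot: [-0.0, 0.787, 0.617, -0.0]
force: [0.9, -0.3, 0.1]
gripper_width: -0.0
gripper_force: 0.0
time_s: 22.3
tool_pos: [437.4, -245.3, 219.0]
tool_rot: [-0.0, 0.011, 1.0, 0.0]
force: [0.6, 0.5, -0.4]
gripper_width: 0.2
gripper_force: 0.0
time_s: 22.6
tool_pos: [438.1, -243.8, 219.1]
tool_rot: [0.0, 0.001, 1.0, 0.0]
force: [-0.2, 1.0, -0.1]
gripper_width: 0.2
gripper_force: 0.0
[ 438.079 -243.776  219.109] [0.    0.001 1.    0.   ] [-0.647  0.149  1.606  0.001  1.387 -2.216]
[([383, 331, 29, 12, 216], [397.6, 336.4])]
```

View pics/w7.png

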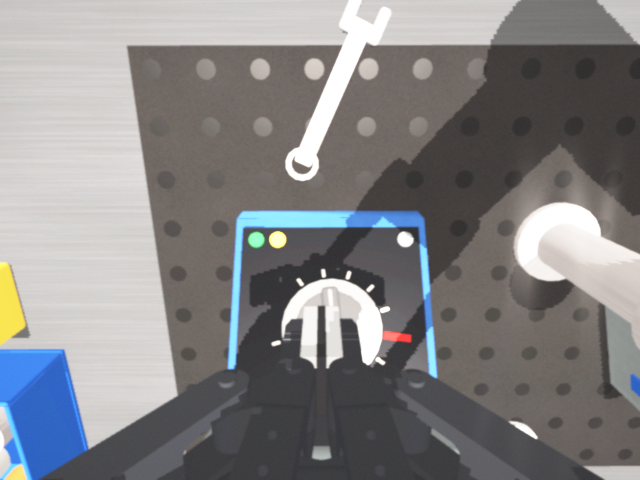

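```bash
python3 - <<'E'
from h import *
np.set_printoptions(precision=1,suppress=True)
for p,z in(((332,330),100),((236,217),30),((424,217),30),((329,300),115),((278,240),40)):print(p,plane("wrist",p,z))
im=cv2.imread("pics/w7.png");h=cv2.cvtColor(im,cv2.COLOR_BGR2HSV)
m=cv2.inRange(h,np.array((0,0,175)),np.array((180,60,255)))
for v in(310,320,330,340): 
    u=np.flatnonzero(m[v,270:400])+270;print(v,u.min(),u.max())
sp=blobs(im,(22,120,90),(35,255,255),(240,220,300,260));print(sp)
s=cv2.imread("pics/top0.png")
print(blobs(s,(22,120,120),(35,255,255),(470,270,490,290)),blobs(s,(0,130,100),(6,255,255),(420,230,440,250)))
E
```

```text
(332, 330) [ 534.6 -234.3  100. ]
(236, 217) [ 452.3 -325.6   30. ]
(424, 217) [ 452.5 -144.4   30. ]
(329, 300) [ 498.2 -237.4  115. ]
(278, 240) [ 472.4 -284.8   40. ]
310 285 389
320 282 381
330 282 382
340 278 381
[([269, 231, 17, 17, 49], [277.6, 239.5])]
[([475, 274, 7, 7, 39], [477.9, 277.1])] [([426, 239, 12, 5, 45], [431.4, 241.0])]
```

```bash
cat > dial.py <<'E'
from h import *
import sys
D=np.array([539.,-235.,90.]);N=np.array([-.5764,0,.8171]);S=np.array([-.8171,0,-.5764]);Yv=np.array([0,1.,0])
def onplane(n,p,h,s=None):
    o,d=ray(n,p,s);P=o+d*((D+h*N-o)@N)/(d@N);q=P-D;return q@S,q@Yv
def lines(im,n,s=None,h=45):
    g=cv2.cvtColor(im,cv2.COLOR_BGR2GRAY);k=4;g=cv2.resize(g,None,fx=k,fy=k,interpolation=cv2.INTER_CUBIC)
    L=cv2.createLineSegmentDetector().detect(g)[0][:,0]/k
    for a in L:
        p,q=onplane(n,a[:2],h,s),onplane(n,a[2:],h,s);m=(np.array(p)+q)/2;v=np.array(q)-p
        if np.hypot(*m)<38 and np.hypot(*v)>14:
            f=np.arctan2(v[1],v[0])%np.pi;print("len %.0f mid %.0f %.0f phi %.2f dial %.2f"%(np.hypot(*v),*m,f,f+.6))
if __name__=="__main__":
    for f in sys.argv[1:]: print(f);lines(cv2.imread(f),"top")
E
python3 dial.py pics/top0.png; python3 - <<'E'
from dial import *
print("red",onplane("top",(431.4,241),0),onplane("wrist",(397.6,336.4),0))
E
```

```text
pics/top0.png
len 19 mid -8 -29 phi 0.25 dial 0.85
len 22 mid 9 -20 phi 0.68 dial 1.28
len 15 mid -27 -18 phi 2.79 dial 3.39
len 26 mid -25 17 phi 3.04 dial 3.64
len 18 mid -5 15 phi 3.04 dial 3.64
len 23 mid 16 -0 phi 3.10 dial 3.70
len 21 mid 16 -3 phi 3.05 dial 3.65
len 55 mid -1 7 phi 3.04 dial 3.64
len 19 mid 1 -16 phi 0.54 dial 1.14
len 14 mid -38 2 phi 2.59 dial 3.19
len 15 mid -3 -7 phi 3.03 dial 3.63
red (np.float64(-6.095102918619358), np.float64(57.537501776601005)) (np.float64(-7.026782115800576), np.float64(59.15429424307368))Traceback (most recent call last):
  File "dial.py", line 14, in <module>
    for f in sys.argv[1:]: print(f);lines(cv2.imread(f),"top")
                                    ~~~~~^^^^^^^^^^^^^^^^^^^^^
  File "dial.py", line 10, in lines
    p,q=onplane(n,a[:2],h,s),onplane(n,a[2:],h,s);m=(np.array(p)+q)/2;v=np.array(q)-p
                             ~~~~~~~^^^^^^^^^^^^^
  File "dial.py", line 5, in onplane
    o,d=ray(n,p,s);P=o+d*((D+h*N-o)@N)/(d@N);q=P-D;return q@S,q@Yv
        ~~~^^^^^^^
  File "h.py", line 4, in ray
    c=ctrl.calibration(n);K=np.array(c["K"]);d=np.linalg.solve(K,[px[0],px[1],1.])
ValueError: time passes only in moves, steps and waits
```

```bash
sed -i 's/^def ray/from functools import lru_cache\ncal=lru_cache(None)(lambda n:ctrl.calibration(n))\ndef ray/; s/c=ctrl.calibration(n);K/c=cal(n);K/' h.py
python3 -m jog '{"delta_pos":[[0.58,-0.31,0],[0.58,-0.31,0],[0.58,-0.31,0],[0,0,-1],[0,0,-1],[0,0,-1],[0,0,-1],[0,0,-1],[0,0,-0.8],[0,0,-0.54],[0,0,0]],"turn":[-0.074,-0.074,-0.074,0,0,0,0,0,0,0,0]}' && python3 -m jog '{"delta_pos":[[0,0.3,0],[0,0,0]],"turn":[0,0]}'
```

```text
time_s: 23.8
tool_pos: [480.3, -266.0, 58.8]
tool_rot: [-0.002, 0.174, 0.985, 0.001]
force: [-0.6, 0.2, -0.3]
gripper_width: -0.1
gripper_force: 0.0
time_s: 24.0
tool_pos: [481.9, -259.4, 61.7]
tool_rot: [0.001, 0.174, 0.985, 0.0]
force: [-0.1, 0.4, 0.3]
gripper_width: -0.2
gripper_force: 0.0
```

```bash
python3 -m jog '{"delta_pos":[[0,0.16,0],[0,0,0]],"turn":[0,0]}'; python3 -m jog '{"delta_pos":[[0,0.1,0],[0,0,0]],"turn":[0,0]}';  python3 -m jog '{"delta_pos":[[0,0.1,0],[0,0,0]],"turn":[0,0]}'; python3 -m jog '{"delta_pos":[[0,0.1,0],[0,0,0]],"turn":[0,0]}'
```

```text
time_s: 24.2
tool_pos: [481.7, -255.9, 61.5]
tool_rot: [0.001, 0.174, 0.985, -0.0]
force: [0.5, 1.3, 0.0]
gripper_width: -0.2
gripper_force: 0.0
time_s: 24.4
tool_pos: [481.6, -254.0, 61.1]
tool_rot: [0.0, 0.174, 0.985, -0.0]
force: [0.8, -1.1, -0.2]
gripper_width: 0.1
gripper_force: 0.3
time_s: 24.6
tool_pos: [481.2, -251.4, 60.8]
tool_rot: [-0.0, 0.174, 0.985, -0.0]
force: [-1.0, -1.2, 0.6]
gripper_width: -0.0
gripper_force: 0.7
time_s: 24.8
tool_pos: [480.9, -248.5, 60.5]
tool_rot: [-0.0, 0.174, 0.985, 0.0]
force: [-0.9, -1.0, -1.0]
gripper_width: -0.1
gripper_force: 0.8
```

```bash
cat > ck.py <<'E'
from dial import *
s=ctrl.get_state();print(s["tool_pos"],s["time_s"])
im=ctrl.get_image("top")[:,:,::-1].copy();cv2.imwrite("pics/t_ck.png",im);lines(im,"top")
E
python3 ck.py
```

```text
[ 480.90747783 -248.4845232    60.51333999] 24.8
len 25 mid -10 -21 phi 0.77 dial 1.37
len 15 mid -27 -18 phi 2.72 dial 3.32
len 16 mid -2 37 phi 2.63 dial 3.23
```

```bash
python3 -m jog '{"delta_pos":[[-0.03,0.16,0],[-0.03,0.16,0],[0.04,0.13,0],[0.04,0.13,0],[0,0,0]],"turn":[0,0,0,0,0]}'; python3 -m jog '{"delta_pos":[[0.07,0.11,0],[0.07,0.11,0],[0.09,0.08,0],[0.09,0.08,0],[0,0,0]],"turn":[0,0,0,0,0]}'; python3 ck.py
```

```text
time_s: 25.35
tool_pos: [481.9, -233.7, 61.0]
tool_rot: [-0.0, 0.174, 0.985, 0.0]
force: [-1.9, -1.3, 1.8]
gripper_width: 0.4
gripper_force: 1.3
time_s: 25.85
tool_pos: [489.7, -223.9, 60.4]
tool_rot: [-0.001, 0.174, 0.985, 0.001]
force: [-4.0, 1.0, 1.4]
gripper_width: 0.2
gripper_force: 1.5
[ 489.71051004 -223.91259208   60.42254769] 25.85
len 29 mid 3 -10 phi 2.95 dial 3.55
len 18 mid -1 -5 phi 2.91 dial 3.51
len 16 mid -19 -5 phi 0.28 dial 0.88
len 32 mid -26 2 phi 0.87 dial 1.47
len 15 mid 9 6 phi 3.03 dial 3.63
len 21 mid 28 -2 phi 2.62 dial 3.22
len 14 mid 21 -21 phi 0.08 dial 0.68
```

```bash
python3 -m jog '{"delta_pos":[[-1,0,0],[-1,0,0.5],[-1,0,1],[-0.6,-0.3,1],[0,-0.8,1],[0,-0.8,1],[0,-0.8,0.5],[0,0,0],[0,0,0]],"turn":[0,0,0,0,0,0,0,0,0]}'; cat > ck2.py <<'E'
from dial import *
s=ctrl.get_state();print(s["tool_pos"],s["time_s"])
im=ctrl.get_image("top")[:,:,::-1].copy();cv2.imwrite("pics/t_ck.png",im);lines(im,"top")
s=ctrl.get_state();w=ctrl.get_image("wrist")[:,:,::-1].copy();cv2.imwrite("pics/w_ck.png",w);print("wrist");lines(w,"wrist",s)
E
python3 ck2.py
```

```text
time_s: 26.8
tool_pos: [400.5, -292.1, 185.4]
tool_rot: [0.001, 0.174, 0.985, 0.001]
force: [-0.8, 0.9, 0.4]
gripper_width: 0.3
gripper_force: 0.0
[ 400.47858203 -292.06804778  185.37170645] 26.8
len 22 mid 9 -20 phi 0.67 dial 1.27
len 15 mid 20 -5 phi 1.12 dial 1.72
len 15 mid 16 17 phi 1.32 dial 1.92
len 15 mid 12 28 phi 2.58 dial 3.18
len 14 mid 14 -2 phi 1.24 dial 1.84
len 15 mid -14 25 phi 0.78 dial 1.38
len 22 mid -23 -21 phi 2.58 dial 3.18
wrist
len 28 mid -23 2 phi 2.43 dial 3.03
len 24 mid 5 15 phi 1.15 dial 1.75
len 16 mid 9 17 phi 1.13 dial 1.73
len 34 mid 6 -1 phi 1.14 dial 1.74
len 42 mid 10 0 phi 1.14 dial 1.74
```

```bash
python3 -m jog '{"delta_pos":[[0.67,0.95,0],[0.67,0.95,0],[0.67,0.95,0],[0,0,-1],[0,0,-1],[0,0,-1],[0,0,-1],[0,0,-1],[0.7,0,0],[0.66,0,0],[0,0,0]],"turn":[0,0,0,0,0,0,0,0,0,0,0]}'; python3 -m jog '{"delta_pos":[[0.14,0.07,0],[0.14,0.07,0],[0,0,0]],"turn":[0,0,0]}'
```

```text
time_s: 28.0
tool_pos: [485.6, -220.1, 59.8]
tool_rot: [0.0, 0.173, 0.985, 0.0]
force: [0.1, -0.2, 0.8]
gripper_width: 0.2
gripper_force: 0.0
time_s: 28.3
tool_pos: [489.6, -216.6, 60.6]
tool_rot: [-0.001, 0.174, 0.985, 0.0]
force: [-3.0, 0.2, 1.2]
gripper_width: -0.2
gripper_force: 1.1
```

```bash
python3 -m jog '{"delta_pos":[[0.12,0.02,0],[0.12,0.02,0],[0,0,0],[0,0,0]],"turn":[0,0,0,0]}'
```

```text
time_s: 28.7
tool_pos: [494.1, -215.0, 60.6]
tool_rot: [-0.003, 0.174, 0.985, 0.001]
force: [-6.4, 1.7, 4.3]
gripper_width: 0.0
gripper_force: 2.9
```

```bash
python3 -m jog '{"delta_pos":[[0.12,0,0],[0,0,0]],"turn":[0,0]}'; python3 -m jog '{"delta_pos":[[-1,0,0],[-1,0,0.5],[-1,0,1],[-0.8,-0.3,1],[0,-0.8,1],[0,-0.8,1],[0,-0.8,0.5],[0,0,0],[0,0,0]],"turn":[0,0,0,0,0,0,0,0,0]}'; python3 ck2.py
```

```text
time_s: 28.9
tool_pos: [497.0, -214.7, 60.6]
tool_rot: [-0.003, 0.174, 0.985, 0.001]
force: [-6.4, 3.3, 5.1]
gripper_width: -0.1
gripper_force: 3.2
time_s: 29.8
tool_pos: [405.0, -283.7, 185.6]
tool_rot: [0.0, 0.174, 0.985, 0.0]
force: [-0.6, 0.2, 0.7]
gripper_width: -0.0
gripper_force: 0.0
[ 404.98524251 -283.72314347  185.55286864] 29.8
len 15 mid 22 -1 phi 1.32 dial 1.92
len 15 mid 23 14 phi 1.59 dial 2.19
len 18 mid -17 -30 phi 0.00 dial 0.60
len 14 mid -2 -30 phi 3.06 dial 3.66
len 16 mid -14 -23 phi 2.55 dial 3.15
len 18 mid -3 -11 phi 2.24 dial 2.84
len 17 mid -32 -16 phi 2.55 dial 3.15
wrist
len 18 mid -27 10 phi 2.43 dial 3.03
len 15 mid -15 -0 phi 2.41 dial 3.01
len 14 mid -2 20 phi 1.56 dial 2.16
len 25 mid 16 4 phi 1.57 dial 2.17
len 38 mid 6 1 phi 1.59 dial 2.19
len 18 mid 8 -5 phi 1.59 dial 2.19
```

```bash
python3 -m jog '{"delta_pos":[[0.67,0.91,0],[0.67,0.91,0],[0.67,0.91,0],[0,0,-1],[0,0,-1],[0,0,-1],[0,0,-1],[0,0,-1],[0.8,0,0],[0.5,0,0],[0,0,0],[0,0,0]],"turn":[0,0,0,0,0,0,0,0,0,0,0,0]}'; python3 -m jog '{"delta_pos":[[0.2,0,0],[0.1,0,0],[0,0,0]],"turn":[0,0,0]}'
```

```text
time_s: 31.1
tool_pos: [487.8, -215.4, 60.8]
tool_rot: [-0.0, 0.173, 0.985, 0.0]
force: [0.2, -0.0, -0.0]
gripper_width: -0.3
gripper_force: 0.0
time_s: 31.4
tool_pos: [495.7, -216.0, 61.1]
tool_rot: [0.0, 0.174, 0.985, -0.0]
force: [-0.5, 0.1, -0.1]
gripper_width: 0.2
gripper_force: 0.0
```

```bash
python3 -m jog '{"delta_pos":[[0.1,0,0],[0.06,0,0],[0,0,0]],"turn":[0,0,0]}'
```

```text
time_s: 31.7
tool_pos: [497.7, -215.5, 60.7]
tool_rot: [-0.002, 0.174, 0.985, 0.0]
force: [-5.4, 0.4, 4.4]
gripper_width: -0.3
gripper_force: 2.6
```

```bash
python3 -m jog '{"delta_pos":[[0.08,0,0],[0,0,0]],"turn":[0,0]}'; python3 -m jog '{"delta_pos":[[-1,0,0],[-1,0,0.5],[-1,0,1],[-0.8,-0.3,1],[0,-0.8,1],[0,-0.8,1],[0,-0.8,0.5],[0,0,0],[0,0,0]],"turn":[0,0,0,0,0,0,0,0,0]}'; python3 ck2.py
```

```text
time_s: 31.9
tool_pos: [499.4, -214.9, 60.6]
tool_rot: [-0.002, 0.174, 0.985, 0.001]
force: [-5.0, 1.0, 4.5]
gripper_width: -0.3
gripper_force: 2.8
time_s: 32.8
tool_pos: [406.5, -283.0, 185.4]
tool_rot: [0.0, 0.174, 0.985, 0.0]
force: [0.4, 1.4, -0.3]
gripper_width: 0.0
gripper_force: 0.0
[ 406.48193463 -283.01904901  185.39976037] 32.8
len 16 mid -3 14 phi 1.65 dial 2.25
len 15 mid 22 -1 phi 1.34 dial 1.94
len 18 mid -12 -30 phi 0.08 dial 0.68
len 15 mid 15 2 phi 1.27 dial 1.87
len 15 mid 15 16 phi 1.83 dial 2.43
len 17 mid -7 1 phi 1.64 dial 2.24
len 15 mid -1 -13 phi 2.35 dial 2.95
len 18 mid -32 -16 phi 2.58 dial 3.18
wrist
len 30 mid -22 5 phi 2.44 dial 3.04
len 37 mid 6 -0 phi 1.73 dial 2.33
```

```bash
python3 -c "
from cell import ctrl
print(ctrl.sign_off())"
```

```text
the job is handed in; nothing more can be done
None
```

The job is handed in: the lid is shut, the hasp lies flat over the catch, and the dial reads about 2.3 (2.25–2.33 in the last camera check). The arm is clear of everything and finished at about 33 s; sign-off returned no verdict, and I did not re-measure the loose items at the end.

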